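Clear the parts case and hold its lid open

TASK

The storekeeper wants to look into the flat parts case, whose lid falls shut by itself. Take the aluminium bar that lies on the lid, stand it on end in the steel cup (it may lean on the rim) and let go of it; then, and not before, raise the lid by its knob to 50 degrees (within 5 degrees or so) and finish while still holding it there. Do not knock over or push away the cup or the other things on the counter.

Things in the scene. Friction and masses are not known exactly. Their poses are not given: they have to be found in the camera images.
- lid (a joint): angle of the case's lid in rad: 0 shut, grows as it opens, stop at 1.4 (80 degrees). The hinge is free (no friction, hardly any damping) and the lid weighs about 0.35 kg, so it falls shut from any angle when let go
- lid_hinge (a point): middle of the lid's hinge line, 70 mm above the counter, at the robot-side edge of the painted steel parts case; moves with the lid. With the lid shut: x axis level, away from the robot, along the lid to its knob; y axis along the hinge; z axis up. The case is bolted down, 170 mm deep (along x) by 210 mm wide (along y) by 70 mm high; the lid is a flat plate 6 mm thick (top 76 mm above the counter), and extends 172 mm from the hinge
- lid_knob (a point): point on the axis of the lid's black cylindrical knob, 27 mm above the lid's top, at a good height to grip; 145 mm along the lid's x axis from the hinge line, 33 mm off it along its z axis. Knob 26 mm in diameter, 40 mm tall, standing square on the lid; axes as for the lid. The lid opens towards the robot
- bar_center (a point): centre of the square bar: a loose piece of slotted aluminium profile, 20 x 20 x 170 mm, with a small domed plastic plug standing 3 mm out of each end (176 mm over all, so it leans on the cup's rim when stood in it), about 0.085 kg, that at first lies flat across the closed lid between the knob and the hinge (its centre 10 mm above the lid's top). x axis along its length
- bar: the same bar; origin in the middle of one 20 mm wide long side (the underside at first), x along its length, z from there through its centre
- cup: plain round steel cup standing loose on the counter, 76 mm outside diameter, wall 3 mm (70 mm inside), 100 mm tall, floor 8 mm above its underside, 0.6 kg; origin at the centre of its underside, z up
- jar: small closed jar, 36 mm wide, 50 mm tall, standing between the case and the cup; a bystander, origin at its underside
- tape: grey roll of tape lying flat, 100 mm across, 48 mm tall; a bystander, origin at its underside
- carton: cardboard box 80 x 120 x 70 mm tall; a bystander, origin at its underside
- spray: spray can, 56 mm wide, 150 mm tall; a bystander, origin at its underside
- driver: screwdriver lying on the counter at the right, 190 mm long; a bystander
- fitting: brass pipe fitting, 40 mm wide, 58 mm tall; a bystander, origin at its underside
- mug: white mug, 80 mm wide, 90 mm tall; a bystander, origin at its underside
Mind the look-alikes: they are no part of the job. Leave any green look-alike of the bar alone.

How it is judged:
On the way, in this order (a step that is already met when the one before it is completed fails the run):
1. the bar stands in the cup, let go, with the lid still shut (horizontal distance between bar_center and cup below 0.045 m and z of bar_center in the frame of cup between 0.07 and 0.105 m and (angle between bar_center's own x axis and vertical below 0.6 rad or angle between bar_center's own x axis and vertical above 2.54 rad) and contact force between cup and the fingers below 0.3 N and contact force between bar and the fingers below 0.1 N and value of joint lid below 0.1 rad), for 0.3 s.
2. the lid is raised to about 50 degrees (value of joint lid between 0.75 and 1 rad), for 0.2 s.
At the end, for the whole second after the job is handed in: The lid is still, between 43 and 57 degrees, held by the gripper's fingers (over 0.4 N) with nothing else propping it; the bar rests in the upright cup (its centre within 45 mm of the cup's axis and 70 to 105 mm above the cup's underside, leaning less than 34 degrees), touched by no finger (all of step 2 and velocity of joint lid between -0.1 and 0.1 rad/s and contact force between lid and the fingers above 0.4 N and contact force between lid and cup below 0.1 N and contact force between lid and bar below 0.1 N and contact force between lid and jar below 0.1 N and contact force between lid and tape below 0.1 N and contact force between lid and carton below 0.1 N and contact force between lid and spray below 0.1 N and contact force between lid and driver below 0.1 N and contact force between lid and fitting below 0.1 N and contact force between lid and mug below 0.1 N and horizontal distance between bar_center and cup below 0.045 m and z of bar_center in the frame of cup between 0.07 and 0.105 m and (angle between bar_center's own x axis and vertical below 0.6 rad or angle between bar_center's own x axis and vertical above 2.54 rad) and contact force between cup and the fingers below 0.3 N and contact force between bar and the fingers below 0.1 N and angle between cup's own z axis and vertical below 0.15 rad and linear speed of bar below 0.05 m/s); the arm keeps its last pose, push and grip.
It fails at once if the lid is raised (over 11 degrees) before the bar is in the cup (value of joint lid above 0.2 rad and horizontal distance between bar_center and cup above 0.06 m).
It fails at once if the cup is tipped or pushed over 60 mm away (angle between cup's own z axis and vertical above 0.5 rad or distance of cup from where it was at the start of the episode above 0.06 m).
It fails at once if a bystander is pushed over 40 mm away (distance of any of jar, tape, carton, spray, driver, fitting, mug from where it was at the start of the episode above 0.04 m).
It also fails if it takes over 51 s, if anything falls off the work surface, if the arm or the gripper's body presses on something with over 40 N, if the wrist force passes 120 N, or if a joint passes its speed limit or range.

ROBOT

A 6-joint arm with a two-finger parallel gripper is mounted at the origin on the work surface. World frame = base frame: x ahead of the robot, y to its left, z up, the work surface at z = 0. Lengths are in m, angles in rad, forces in N, time in s.
With the tool pointing down it reaches from about 0.275 to 0.975 m from the base axis. Payload 8.4 kg.
Tool frame: the origin (TCP) lies between the finger pads; the fingertips stand robot.tips_ahead ahead of it and the grasp point (between the pads) lies 6 mm ahead of it (robot.tips_ahead is the distance from the TCP to the fingertips, in m); z points along the fingers, y is the line along which they close (so a half turn about z gives the same grasp; the last joint's range is limited). The gripper opens to 92 mm and grips with 3 to 60 N. Pads are 20 mm wide; open, the fingers measure 128 mm over their backs; the gripper's body (75 mm by 189 mm) begins 69 mm behind the grasp point.
Start: joints at [-1.207, 0.353, 1.633, -0, 1.155, -0.002], TCP at [0.224, -0.584, 0.24] pointing down, gripper open.
Joint ranges: [-2.63, 2.63], [-0.92, 2.1], [0.06, 2.66], [-1.3, 4.44], [0, 2.69], [-3.02, 3.02]. Speed limits (rad/s): [2.22, 2.22, 2.79, 3.14, 3.14, 3.14].

INTERFACE

Orientations are given as a unit quaternion [x, y, z, w].
In Python, from station import robot gives the robot as it stands.
- The arm moves only by the tool servo_tool, never from a script. Its argument "plan" is a list of rows, each an object of numbers: "tx", "ty", "tz": the shift along the world's x, y, z each as a share of 0.2 m, from -1 to 1; "roll": the turn about the world's z as a share of 60 degrees, from -1 to 1. In form: [{"tx": .., "ty": .., "tz": .., "roll": ..}, ...]. A call has 1 to 12 rows; each row is the pose to reach, as a shift and turn from the pose commanded when the call began; what a row does not reach only later rows make up. A row lasts 1/10 s, in which the tool goes at most 50 mm and 8.59 degrees, less where a joint would pass 70% of its speed; a pose out of reach is approached as far as the arm can. A call with a number of a shift or a turn outside -1 to 1 is refused whole. A call with a gripper value outside its range is refused whole. "gripper" is the closure, from 0 (fully open) to 1 (shut), set as the call begins (left out, the last holds). The fingers move at their own pace and stop on an object; "grip_force" is the grip in N (left out, the last holds). Time passes only in rows, so rows that repeat a pose let the fingers close. It gives the time, the measured TCP pose, the force, the opening and the grip force at its end, in the units of the state.
- robot.state(): the state, without advancing time (a new reading comes with each control period).
- robot.camera(name): name is "scene" or "top" or "wrist"; returns a dict with "color" (420x560x3 uint8, red, green, blue), "range_z" (420x560 float32, m along the optical axis (not along the pixel's ray), 0 where there is no reading), "mtx" (3x3 intrinsics, pixels), "R" (3x3) and "t" (3): a world point X has camera coordinates R X + t; the wrist camera has in their place "mount" (4x4, takes a point from camera to tool coordinates, whose origin is the TCP and whose axes are the flange's). Camera axes: x right, y down, z forward; pixel columns grow to the right and rows downward; lengths in m; the calibration is good to about 2 mm. A picture is of the moment at which its call begins: read the wrist's pose just before it.
- robot.close_job(): hands the job in; it is judged then, once.
The state is a dict: "time": time; "joints": joint angles; "dq": joint speeds; "effort": joint torques, N m; "eef_pos": TCP position; "ee_rot": TCP orientation; "force": force on the tool from outside, world axes, zero at the start; "moment": the same for the moment, N m; "grip_width": finger opening in m; "grasp_force": force on a finger pad.
Only numpy, scipy, OpenCV 4.12 (cv2) and the standard library are available. Lean on these libraries where they do the work, as an engineer would, in place of code of your own. Each camera call takes 0.05 s, during which the arm holds its last target. There are 200 camera calls.

## Working session

There is one attempt and no reset: what is moved stays moved. The work goes in short steps, Python scripts to look and compute and a tool call to move; the robot and the scene stay as the last step left them, time stands still between calls to the robot, and variables do not carry over. Pictures are saved under pics/ and viewed, at most 13 in all, crops included, and the job is handed in when it is done.

Besides the shell and the picture viewer there is one more tool, called after "Request:" as name([rows], argument=value, ...), one row to a line, values as JSON. servo_tool: Moves the arm, as the interface text tells. Shift numbers are shares of 0.2 m and turn numbers shares of 60 degrees, none past 1 either way. Its arguments: {"type":"object","properties":{"plan":{"type":"array"},"gripper":{"type":"number"},"grip_force":{"type":"number"}},"required":["plan"]}

```bash
mkdir -p pics; ls
python3 - <<'E'
from station import robot
import cv2,pickle
print(robot.state(), robot.tips_ahead)
for n in("scene","top"):
    d=robot.camera(n); pickle.dump(d,open(n+'.pkl','wb'))
    cv2.imwrite(f'pics/{n}0.png',d['color'][:,:,::-1]); print(d['mtx'],d['R'],d['t'])
E
```

```text
pics
{'time': 0.0, 'joints': array([-1.20739632e+00,  3.53672670e-01,  1.63413934e+00, -9.56392697e-06,
        1.15519366e+00, -2.38576847e-03]), 'dq': array([-0.00029822, -0.00240968,  0.00181286, -0.00012002,  0.0006687 ,
        0.00028917]), 'effort': array([ 1.55799575e-03, -5.93843615e+01, -3.34212220e+01,  6.96896156e-02,
        2.35504692e-02, -9.88637976e-05]), 'eef_pos': array([ 0.22339159, -0.58321328,  0.23884613]), 'ee_rot': array([ 9.83321067e-01,  1.81876826e-01, -1.31140736e-04, -6.94243836e-04]), 'force': array([-0.5481938 ,  0.11865083, -0.14856457]), 'moment': array([0.00912868, 0.01489975, 0.01578392]), 'grasp_force': 0.0, 'grip_width': 0.09194856909056397} 0.025
[[410.1158484    0.         278.15237731]
 [  0.         410.1158484  208.4564336 ]
 [  0.           0.           1.        ]] [[ 0.55902745  0.82905236  0.01266865]
 [ 0.6483121  -0.42752776 -0.63000907]
 [-0.51689431  0.36040561 -0.77648443]] [-0.35243954 -0.31803901  1.37416294]
[[383.0390774    0.         282.38057912]
 [  0.         383.0390774  216.91488962]
 [  0.           0.           1.        ]] [[ 0.00398235 -0.99994994  0.00917878]
 [-0.98491641 -0.00550997 -0.17294306]
 [ 0.17298498 -0.00835161 -0.98488905]] [0.01352558 0.56670589 1.18979233]
```

View pics/scene0.png

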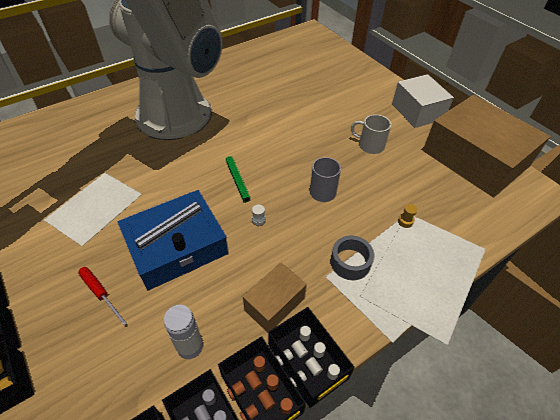

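View pics/top0.png

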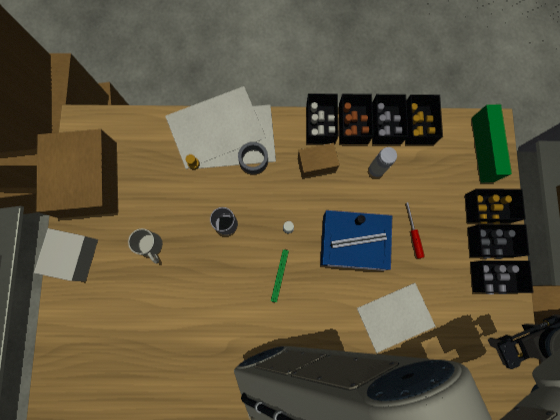

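The bar lies silver on the blue lid: top image (332–387, 240), scene image (167, 226). The green strip (top 280,275; scene 238,178) is the look-alike. The cup is the plain grey cylinder at top (223,221). The mug (143,242) has a handle and the tape (253,157) is a flat ring. I'll confirm bar and cup in an enlarged crop and measure.

```bash
cat > h.py <<'E'
import numpy as np
def cloud(d):
    z=d['range_z']; v,u=np.indices(z.shape); K=d['mtx']
    pc=np.stack([(u-K[0,2])/K[0,0]*z,(v-K[1,2])/K[1,1]*z,z],-1)
    return (pc-d['t'])@d['R']      # R^T (pc - t)
def ray(d,uv,h):
    K=d['mtx']; r=d['R'].T@np.linalg.solve(K,[uv[0],uv[1],1]); c=-d['R'].T@d['t']
    return c+r*(h-c[2])/r[2]
E
python3 - <<'E'
import pickle,cv2,numpy as np
from h import *
d=pickle.load(open('top.pkl','rb')); P=cloud(d); c=d['color']
hsv=cv2.cvtColor(c,cv2.COLOR_RGB2HSV)
cv2.imwrite('pics/crop.png',cv2.resize(c[190:290,190:400,::-1],None,fx=3.8,fy=3.8,interpolation=cv2.INTER_CUBIC))
def ell(m):
    cs,_=cv2.findContours(m.astype(np.uint8),0,2); k=max(cs,key=cv2.contourArea)
    return k
win=lambda a,b,e,f:(np.indices(c.shape[:2])[0]>=a)&(np.indices(c.shape[:2])[0]<b)&(np.indices(c.shape[:2])[1]>=e)&(np.indices(c.shape[:2])[1]<f)
m=win(226,255,326,394)&(hsv[...,1]<90)&(hsv[...,2]>70)
r=cv2.minAreaRect(ell(m)); print('bar',r)
b=cv2.boxPoints(r); B=np.array([ray(d,p,.096) for p in b]); print(B, B.mean(0))
m=win(208,228,350,372)&(hsv[...,2]<45); k=ell(m); (u,v),rr=cv2.minEnclosingCircle(k);print('knob',u,v,rr,ray(d,(u,v),.116),cv2.boundingRect(k))
m=win(212,226,350,372)&(P[...,2]>.106)&(P[...,2]<.125);print('knobcloud',P[m].mean(0),P[m].min(0),P[m].max(0))
m=win(202,242,203,245)&(P[...,2]>.092)&(P[...,2]<.11);q=P[m];print('cup',m.sum(),(q.min(0)+q.max(0))/2,q.max(0)-q.min(0))
m=win(215,240,278,300)&(P[...,2]>.04)&(P[...,2]<.06);q=P[m];print('jar',q.mean(0))
m=win(205,275,318,398)&(P[...,2]>.068)&(P[...,2]<.084);q=P[m];r=cv2.minAreaRect(q[:,:2].astype(np.float32));print('lid',r,q[:,2].mean())
E
```

```text
bar ((358.5882568359375, 240.06439208984375), (7.101336479187012, 55.112545013427734), 81.11934661865234)
[[ 0.48452055 -0.13289746  0.096     ]
 [ 0.51183281 -0.30221562  0.096     ]
 [ 0.49000697 -0.30467851  0.096     ]
 [ 0.4628933  -0.13588082  0.096     ]] [ 0.48731341 -0.2189181   0.096     ]
knob 359.5 220.0 5.4084272384643555 [ 0.54665869 -0.21919688  0.116     ] (355, 215, 10, 10)
knobcloud [ 0.55200265 -0.22247698  0.11649305] [ 0.54037025 -0.23586522  0.1060759 ] [ 0.56516893 -0.21067439  0.12309842]
cup 95 [0.55186034 0.20355853 0.09920206] [0.07366981 0.07467724 0.0127831 ]
jar [ 0.538706   -0.00297816  0.05104295]
lid ((0.49226975440979004, -0.21927982568740845), (0.21203555166721344, 0.17645065486431122), 85.84864044189453) 0.07713386994501924
```

View pics/crop.png

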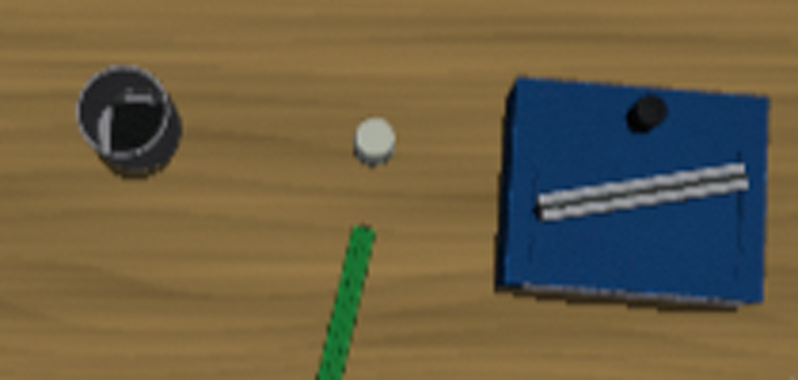

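The crop shows the silver bar on the lid at (540–745, 190), the knob at (647,113), the handle-less cup at (123,110) and the green bar off to the side at (345,300). The targets are confirmed. The tool can only yaw, so I'll grip the bar near its left (+y) end with light force and let it swing down in the pads.

Request:
servo_tool([
  {"tx":0.63,"ty":1,"roll":1},
  {"tx":0.63,"ty":1,"roll":1},
  {"tx":0.63,"ty":1,"roll":1},
  {"tx":0.63,"ty":1,"roll":1},
  {"tx":0.63,"ty":1,"roll":1},
  {"tx":0.63,"ty":1,"roll":1},
  {"tx":0.63,"ty":1,"roll":1},
  {"tx":0.63,"ty":1,"roll":1},
], gripper=0, grip_force=3)

```text
invalid input
```

Request:
servo_tool([
  {"tx":0.63,"ty":1,"roll":0.3},
  {"tx":0.63,"ty":1,"roll":0.3},
  {"tx":0.63,"ty":1,"roll":0.3},
  {"tx":0.63,"ty":1,"roll":0.3},
  {"tx":0.63,"ty":1,"roll":0.3},
  {"tx":0.63,"ty":1,"roll":0.3},
])

```text
invalid input
```

Request:
servo_tool([
  {"ty":0.19},
  {"ty":0.19},
  {"ty":0.19},
  {"ty":0.19},
])

```text
invalid input
```

Run:
```python
from station import robot
import cv2,pickle,numpy as np
from scipy.spatial.transform import Rotation as Ro
s=robot.state(); d=robot.camera('wrist')
T=np.eye(4);T[:3,:3]=Ro.from_quat(s['ee_rot']).as_matrix();T[:3,3]=s['eef_pos']
C=np.linalg.inv(T@d['mount']); d['R']=C[:3,:3]; d['t']=C[:3,3]; pickle.dump(d,open('w.pkl','wb'))
print(s['time'],s['eef_pos'],np.degrees(np.arctan2(T[1,1],T[0,1])),s['joints'],s['force'])
cv2.imwrite('pics/w0.png',d['color'][:,:,::-1])
from h import *
P=cloud(d);hsv=cv2.cvtColor(d['color'],cv2.COLOR_RGB2HSV)
m=(P[...,2]>.088)&(P[...,2]<.103)&(abs(P[...,0]-.487)<.06)&(abs(P[...,1]+.219)<.12)&(hsv[...,1]<110)&(hsv[...,2]>60)
q=P[m][:,:2].astype(np.float32);print(m.sum(),cv2.minAreaRect(q),cv2.boxPoints(cv2.minAreaRect(q)),P[m][:,2].mean())
```

```text
0.1 [ 0.22341775 -0.58325812  0.23895557] -69.04113639854579 [-1.20739156e+00  3.53561921e-01  1.63404524e+00  8.54600113e-06
  1.15522421e+00 -2.39986332e-03] [-0.5850974   0.658999   -0.04739148]
0 ((0.0, 0.0), (0.0, 0.0), 0.0) [[0. 0.]
 [0. 0.]
 [0. 0.]
 [0. 0.]] nan<stdin>:12: RuntimeWarning: Mean of empty slice.
  ret = ret.dtype.type(ret / rcount)
```

View pics/w0.png

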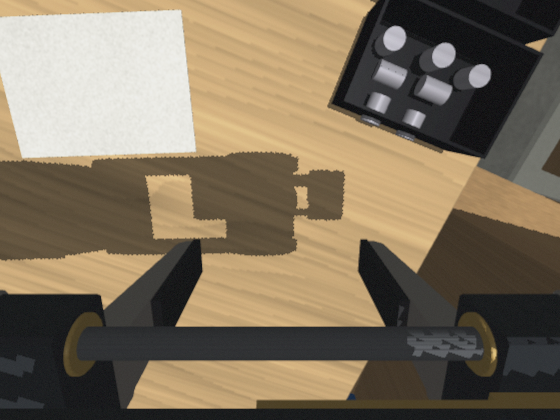

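The moves were refused, most likely because every row needs all four keys. The picture shows only the start pose: open fingers at (180,250) and (380,250), a paper sheet and a parts bin.

Request:
servo_tool([
  {"tx":0.63,"ty":1,"tz":0,"roll":1},
  {"tx":0.63,"ty":1,"tz":0,"roll":1},
  {"tx":0.63,"ty":1,"tz":0,"roll":1},
  {"tx":0.63,"ty":1,"tz":0,"roll":1},
  {"tx":0.63,"ty":1,"tz":0,"roll":1},
  {"tx":0.63,"ty":1,"tz":0,"roll":1},
  {"tx":0.63,"ty":1,"tz":0,"roll":1},
  {"tx":0.63,"ty":1,"tz":0,"roll":1},
], gripper=0, grip_force=3)

```text
time: 0.95
eef_pos: [0.3497, -0.3832, 0.2395]
ee_rot: [0.76, 0.65, -0.0, -0.0]
force: [1.0, -0.1, 0.2]
grip_width: 0.0919
grasp_force: 0.0
```

Request:
servo_tool([
  {"tx":0.63,"ty":1,"tz":0,"roll":0.3},
  {"tx":0.63,"ty":1,"tz":0,"roll":0.3},
  {"tx":0.63,"ty":1,"tz":0,"roll":0.3},
  {"tx":0.63,"ty":1,"tz":0,"roll":0.3},
  {"tx":0.63,"ty":1,"tz":0,"roll":0.3},
  {"tx":0.63,"ty":1,"tz":0,"roll":0.3},
])

```text
time: 1.55
eef_pos: [0.4773, -0.1807, 0.2395]
ee_rot: [0.65, 0.76, 0.001, -0.0]
force: [0.8, -0.7, 0.1]
grip_width: 0.0918
grasp_force: 0.0
```

Request:
servo_tool([
  {"tx":0,"ty":0.19,"tz":0,"roll":0},
  {"tx":0,"ty":0.19,"tz":0,"roll":0},
  {"tx":0,"ty":0.19,"tz":0,"roll":0},
  {"tx":0,"ty":0.19,"tz":0,"roll":0},
])

```text
time: 1.95
eef_pos: [0.4754, -0.1468, 0.2396]
ee_rot: [0.651, 0.759, -0.0, 0.0]
force: [-1.1, 0.1, -0.3]
grip_width: 0.092
grasp_force: 0.0
```

```bash
cat >> h.py <<'E'
def wrist():
    from station import robot
    from scipy.spatial.transform import Rotation as Ro
    s=robot.state(); d=robot.camera('wrist')
    T=np.eye(4);T[:3,:3]=Ro.from_quat(s['ee_rot']).as_matrix();T[:3,3]=s['eef_pos']
    C=np.linalg.inv(T@d['mount']); d['R']=C[:3,:3]; d['t']=C[:3,3]
    print(s['time'],s['eef_pos'],'close axis',np.degrees(np.arctan2(T[1,1],T[0,1])),s['joints'],s['force'])
    return s,d
E
python3 - <<'E'
import cv2
from h import *
s,d=wrist()
cv2.imwrite('pics/w1.png',d['color'][:,:,::-1])
P=cloud(d);hsv=cv2.cvtColor(d['color'],cv2.COLOR_RGB2HSV)
m=(P[...,2]>.088)&(P[...,2]<.103)&(abs(P[...,0]-.487)<.06)&(abs(P[...,1]+.219)<.12)&(hsv[...,1]<110)&(hsv[...,2]>60)
q=P[m][:,:2].astype(np.float32);print(m.sum(),cv2.minAreaRect(q),cv2.boxPoints(cv2.minAreaRect(q)),P[m][:,2].mean())
E
```

```text
1.95 [ 0.47540525 -0.14679346  0.2395887 ] close axis 8.835504773951074 [-3.02214083e-01  1.53648558e-01  1.90024769e+00 -4.85189792e-04
  1.08755043e+00 -4.56197331e-01] [-1.14939832  0.07229251 -0.27405245]
2615 ((0.48500555753707886, -0.2067573517560959), (0.01987873949110508, 0.1495852917432785), 9.314697265625) [[ 0.46309155 -0.13455966]
 [ 0.48730296 -0.28217256]
 [ 0.50691956 -0.27895504]
 [ 0.48270816 -0.13134214]] 0.0957977681608965
```

View pics/w1.png

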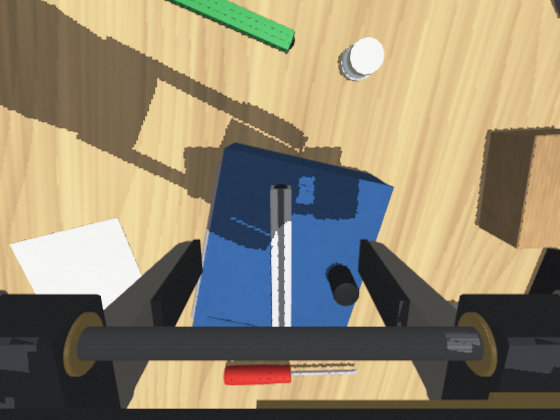

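The wrist view shows the bar (280, 185–330) centred between the fingers, with the knob at (342,285) clear of them and the bar's end at (281,187). Next I descend and grip lightly.

Request:
servo_tool([
  {"tx":0,"ty":0.015,"tz":-0.5,"roll":0},
  {"tx":0,"ty":0.015,"tz":-0.5,"roll":0},
  {"tx":0,"ty":0.015,"tz":-0.67,"roll":0},
  {"tx":0,"ty":0.015,"tz":-0.67,"roll":0},
  {"tx":0,"ty":0.015,"tz":-0.67,"roll":0},
  {"tx":0,"ty":0.015,"tz":-0.67,"roll":0},
])

```text
time: 2.6
eef_pos: [0.4756, -0.1435, 0.1056]
ee_rot: [0.65, 0.76, -0.0, 0.0]
force: [0.2, 0.2, 1.5]
grip_width: 0.092
grasp_force: 0.0
```

Request:
servo_tool([
  {"tx":0,"ty":0,"tz":0,"roll":0},
  {"tx":0,"ty":0,"tz":0,"roll":0},
  {"tx":0,"ty":0,"tz":0,"roll":0},
  {"tx":0,"ty":0,"tz":0,"roll":0},
  {"tx":0,"ty":0,"tz":0,"roll":0},
  {"tx":0,"ty":0,"tz":0,"roll":0},
  {"tx":0,"ty":0,"tz":0,"roll":0},
  {"tx":0,"ty":0,"tz":0,"roll":0},
], gripper=1, grip_force=4)

```text
time: 3.4
eef_pos: [0.4756, -0.1426, 0.1056]
ee_rot: [0.65, 0.76, 0.0, -0.0]
force: [0.1, -0.6, -0.6]
grip_width: 0.0298
grasp_force: 0.0
```

Request:
servo_tool([
  {"tx":0,"ty":0,"tz":0,"roll":0},
  {"tx":0,"ty":0,"tz":0,"roll":0},
  {"tx":0,"ty":0,"tz":0,"roll":0},
  {"tx":0,"ty":0,"tz":0,"roll":0},
])

```text
time: 3.8
eef_pos: [0.4756, -0.1426, 0.1056]
ee_rot: [0.65, 0.76, -0.0, -0.0]
force: [0.0, 0.5, -0.6]
grip_width: 0.0199
grasp_force: 4.0
```

Request:
servo_tool([
  {"tx":0,"ty":-0.01,"tz":0.1,"roll":0},
  {"tx":0.004,"ty":-0.027,"tz":0.207,"roll":0},
  {"tx":0.01,"ty":-0.06,"tz":0.3,"roll":0},
  {"tx":0.017,"ty":-0.106,"tz":0.4,"roll":0},
  {"tx":0.027,"ty":-0.165,"tz":0.49,"roll":0},
  {"tx":0.037,"ty":-0.231,"tz":0.566,"roll":0},
  {"tx":0.05,"ty":-0.31,"tz":0.63,"roll":0},
  {"tx":0.063,"ty":-0.395,"tz":0.693,"roll":0},
  {"tx":0.093,"ty":-0.586,"tz":0.773,"roll":0},
  {"tx":0.125,"ty":-0.79,"tz":0.83,"roll":0},
  {"tx":0.125,"ty":-0.79,"tz":0.95,"roll":0},
  {"tx":0.125,"ty":-0.79,"tz":1,"roll":0},
])

```text
time: 5.0
eef_pos: [0.5009, -0.3018, 0.307]
ee_rot: [0.65, 0.76, 0.0, 0.001]
force: [-0.2, -0.1, -0.4]
grip_width: 0.0201
grasp_force: 4.0
```

Run:
```python
from station import robot
import cv2,numpy as np
a=robot.camera('scene')['color']
cv2.imwrite('pics/s2.png',cv2.resize(a[100:320,80:380,::-1],None,fx=2.6,fy=2.6))
print(robot.state()['time'],robot.state()['grasp_force'])
```

```text
5.05 3.9994508028030396
```

View pics/s2.png

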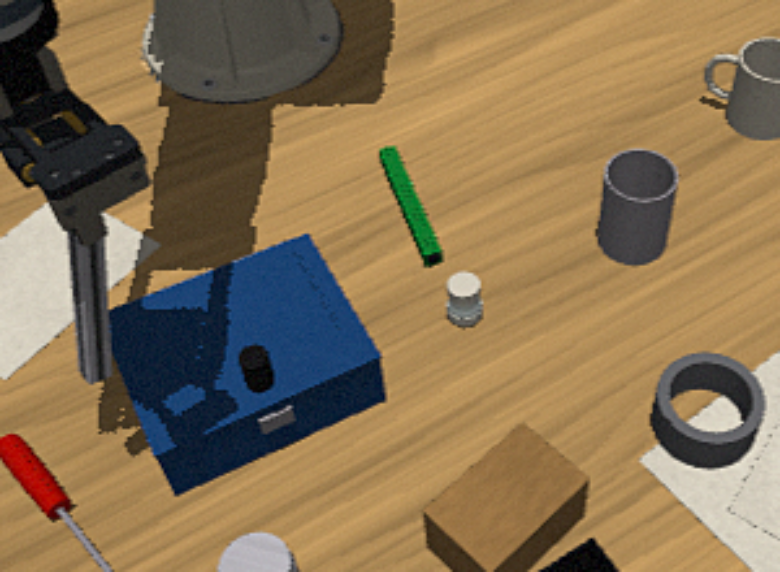

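The bar now hangs close to vertical from the fingers at (90,300), and the lid stayed shut. I'll carry it gently to the cup.

Request:
servo_tool([
  {"tx":0.01,"ty":0.05,"tz":0.1,"roll":0},
  {"tx":0.02,"ty":0.15,"tz":0.1,"roll":0},
  {"tx":0.04,"ty":0.3,"tz":0.1,"roll":0},
  {"tx":0.06,"ty":0.45,"tz":0.1,"roll":0},
  {"tx":0.08,"ty":0.6,"tz":0.1,"roll":0},
  {"tx":0.1,"ty":0.75,"tz":0.1,"roll":0},
  {"tx":0.12,"ty":0.9,"tz":0.1,"roll":0},
  {"tx":0.13,"ty":1,"tz":0.1,"roll":0},
])

```text
time: 5.85
eef_pos: [0.5259, -0.0979, 0.3247]
ee_rot: [0.649, 0.761, -0.0, -0.001]
force: [-0.4, -0.8, -1.5]
grip_width: 0.0201
grasp_force: 4.0
```

Request:
servo_tool([
  {"tx":0.01,"ty":0.15,"tz":0,"roll":0},
  {"tx":0.03,"ty":0.3,"tz":0,"roll":0},
  {"tx":0.05,"ty":0.45,"tz":0,"roll":0},
  {"tx":0.07,"ty":0.6,"tz":0,"roll":0},
  {"tx":0.09,"ty":0.75,"tz":0,"roll":0},
  {"tx":0.1,"ty":0.9,"tz":0,"roll":0},
  {"tx":0.12,"ty":1,"tz":0,"roll":0},
])

```text
time: 6.55
eef_pos: [0.5493, 0.1019, 0.3246]
ee_rot: [0.649, 0.761, -0.0, -0.001]
force: [0.6, -0.1, -0.8]
grip_width: 0.02
grasp_force: 4.0
```

Request:
servo_tool([
  {"tx":0,"ty":0.12,"tz":0,"roll":0},
  {"tx":0,"ty":0.24,"tz":0,"roll":0},
  {"tx":0,"ty":0.36,"tz":0,"roll":0},
  {"tx":0,"ty":0.46,"tz":0,"roll":0},
  {"tx":0,"ty":0.53,"tz":0,"roll":0},
  {"tx":0,"ty":0.53,"tz":0,"roll":0},
  {"tx":0,"ty":0.53,"tz":0,"roll":0},
  {"tx":0,"ty":0.53,"tz":0,"roll":0},
  {"tx":0,"ty":0.53,"tz":0,"roll":0},
  {"tx":0,"ty":0.53,"tz":0,"roll":0},
])

```text
time: 7.55
eef_pos: [0.5506, 0.2047, 0.3257]
ee_rot: [0.65, 0.76, 0.0, 0.0]
force: [0.2, -0.5, -1.8]
grip_width: 0.0197
grasp_force: 4.0
```

Run:
```python
from station import robot
import cv2
from h import *
d=robot.camera('scene');s=robot.state();print(s['eef_pos'],s['grasp_force'],s['time'])
P=cloud(d);e=s['eef_pos']
near=np.hypot(P[...,0]-e[0],P[...,1]-e[1])<.06
for a,b in((.14,.16),(.16,.18),(.18,.2),(.2,.22),(.22,.24),(.24,.26),(.26,.28)):
    q=P[near&(P[...,2]>a)&(P[...,2]<b)]
    if len(q): print(a,len(q),np.median(q,0),np.ptp(q,axis=0))
r=d['color'];cup=P[(np.hypot(P[...,0]-.552,P[...,1]-.2036)<.06)&(P[...,2]>.095)&(P[...,2]<.104)]
print('cup',(cup.min(0)+cup.max(0))/2,np.ptp(cup,axis=0))
cv2.imwrite('pics/s3.png',cv2.resize(r[20:240,180:480,::-1],None,fx=2.6,fy=2.6))
```

```text
[0.55065545 0.2048014  0.32565637] 3.9999204128980637 7.6
0.14 41 [0.56322502 0.16891773 0.154041  ] [0.02063839 0.02307085 0.0127977 ]
0.16 74 [0.56369629 0.17219044 0.16912948] [0.01991191 0.02651731 0.01972856]
0.18 79 [0.56288878 0.17614371 0.1899622 ] [0.02085049 0.02603944 0.01974768]
0.2 82 [0.56236848 0.18047808 0.21054845] [0.02055505 0.02802204 0.01970888]
0.22 85 [0.56078606 0.18377762 0.23075375] [0.02243811 0.02506909 0.0194332 ]
0.24 91 [0.56041863 0.18827622 0.25163445] [0.0207522  0.02449171 0.01986628]
0.26 86 [0.56013337 0.1917403  0.27052064] [0.02165704 0.02727878 0.01970095]
cup [0.55433841 0.20515028 0.09858772] [0.07721034 0.07632911 0.00706972]
```

View pics/s3.png

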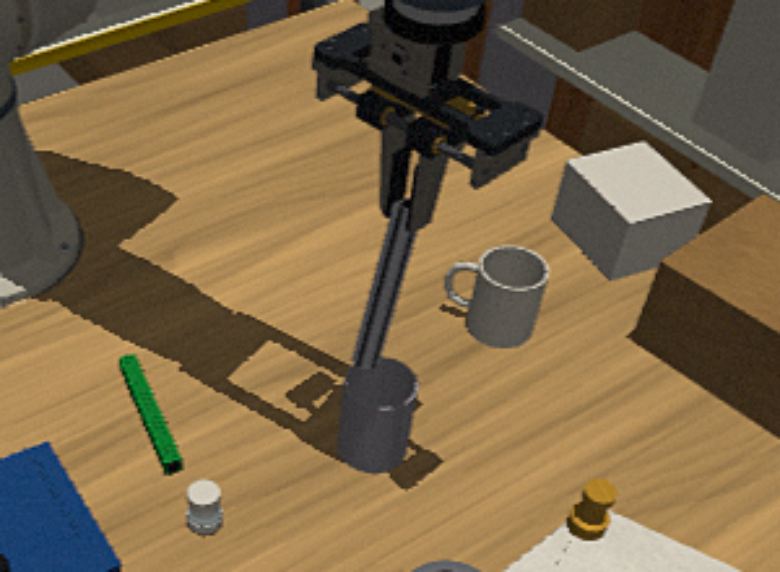

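The bar hangs about 11° off vertical, with its lower end (365,360) toward the case side. I'll shift +20 mm in y so the end drops near the cup centre, already leaning towards +y.

Request:
servo_tool([
  {"tx":-0.01,"ty":0.05,"tz":0,"roll":0},
  {"tx":-0.01,"ty":0.1,"tz":0,"roll":0},
  {"tx":-0.01,"ty":0.1,"tz":-0.06,"roll":0},
  {"tx":-0.01,"ty":0.1,"tz":-0.15,"roll":0},
  {"tx":-0.01,"ty":0.1,"tz":-0.25,"roll":0},
  {"tx":-0.01,"ty":0.1,"tz":-0.35,"roll":0},
  {"tx":-0.01,"ty":0.1,"tz":-0.45,"roll":0},
  {"tx":-0.01,"ty":0.1,"tz":-0.53,"roll":0},
  {"tx":-0.01,"ty":0.1,"tz":-0.6,"roll":0},
  {"tx":-0.01,"ty":0.1,"tz":-0.65,"roll":0},
  {"tx":-0.01,"ty":0.1,"tz":-0.67,"roll":0},
  {"tx":-0.01,"ty":0.1,"tz":-0.67,"roll":0},
])

```text
time: 8.8
eef_pos: [0.5485, 0.2254, 0.1913]
ee_rot: [0.65, 0.76, -0.0, -0.0]
force: [-0.5, 0.2, -0.9]
grip_width: 0.0202
grasp_force: 4.0
```

Run:
```python
from station import robot
import cv2
from h import *
d=robot.camera('scene');s=robot.state();print(s['eef_pos'],s['force'],s['time'])
P=cloud(d);e=s['eef_pos']
near=np.hypot(P[...,0]-e[0],P[...,1]-e[1])<.06
for a,b in((.105,.115),(.115,.125),(.125,.135),(.135,.145)):
    q=P[near&(P[...,2]>a)&(P[...,2]<b)]
    if len(q): print(a,len(q),np.median(q,0),np.ptp(q,axis=0))
cv2.imwrite('pics/s4.png',cv2.resize(d['color'][20:240,180:480,::-1],None,fx=2.6,fy=2.6))
```

```text
[0.5487881  0.22547792 0.19181858] [ 0.2158385   0.76508406 -0.10697319] 8.85
0.105 31 [0.55816507 0.20793492 0.10965381] [0.01993025 0.02127325 0.00950253]
0.115 35 [0.55866767 0.2103924  0.1198345 ] [0.02207395 0.0240132  0.00961923]
0.125 37 [0.55752436 0.21143759 0.13118982] [0.02140847 0.02392277 0.00943216]
0.135 28 [0.55860153 0.21419461 0.13969096] [0.0191221  0.02143097 0.00915038]
```

View pics/s4.png

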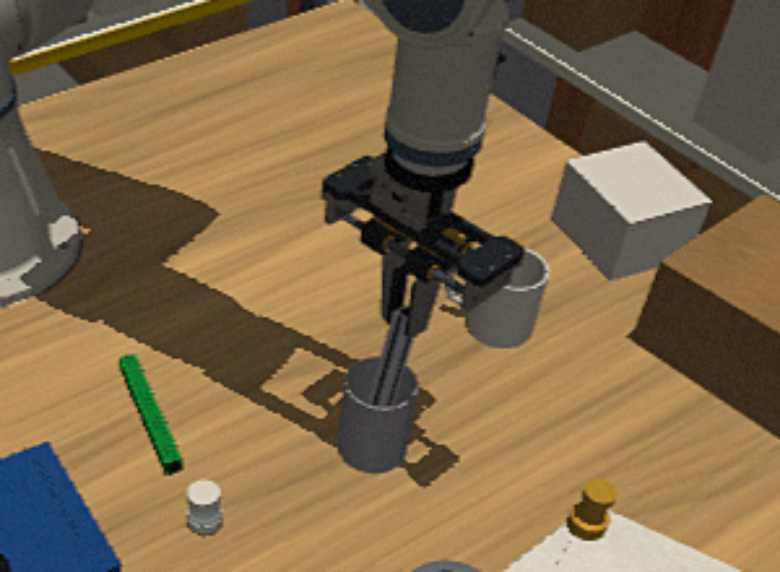

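The bar's lower part is inside the cup (390,370), leaning toward +y. I'll lean it a bit further onto the rim, then release.

Request:
servo_tool([
  {"tx":0,"ty":0.03,"tz":-0.02,"roll":0},
  {"tx":0,"ty":0.06,"tz":-0.03,"roll":0},
  {"tx":0,"ty":0.09,"tz":-0.04,"roll":0},
  {"tx":0,"ty":0.12,"tz":-0.055,"roll":0},
  {"tx":0,"ty":0.12,"tz":-0.055,"roll":0},
  {"tx":0,"ty":0.12,"tz":-0.055,"roll":0},
])

```text
time: 9.45
eef_pos: [0.5485, 0.2498, 0.1807]
ee_rot: [0.65, 0.76, 0.0, 0.0]
force: [-0.2, -0.7, -1.3]
grip_width: 0.0199
grasp_force: 4.0
```

Request:
servo_tool([
  {"tx":0,"ty":0,"tz":0,"roll":0},
  {"tx":0,"ty":0,"tz":0,"roll":0},
  {"tx":0,"ty":0,"tz":0,"roll":0},
  {"tx":0,"ty":0,"tz":0,"roll":0},
  {"tx":0,"ty":0,"tz":0,"roll":0},
  {"tx":0,"ty":0,"tz":0,"roll":0},
  {"tx":0,"ty":0,"tz":0,"roll":0},
  {"tx":0,"ty":0,"tz":0,"roll":0},
  {"tx":0,"ty":0,"tz":0,"roll":0},
  {"tx":0,"ty":0,"tz":0,"roll":0},
], gripper=0)

```text
time: 10.45
eef_pos: [0.5486, 0.2494, 0.1806]
ee_rot: [0.65, 0.76, 0.0, -0.0]
force: [0.5, -0.5, 0.3]
grip_width: 0.0919
grasp_force: 0.0
```

Request:
servo_tool([
  {"tx":0,"ty":0,"tz":0.1,"roll":0},
  {"tx":0,"ty":0,"tz":0.25,"roll":0},
  {"tx":0,"ty":0,"tz":0.5,"roll":0},
  {"tx":0,"ty":0,"tz":0.7,"roll":0},
  {"tx":0,"ty":0,"tz":0.7,"roll":0},
])

```text
time: 10.95
eef_pos: [0.551, 0.2505, 0.327]
ee_rot: [0.65, 0.76, 0.004, 0.002]
force: [0.3, 0.9, 0.2]
grip_width: 0.0919
grasp_force: 0.0
```

Run:
```python
from station import robot
import cv2
from h import *
d=robot.camera('scene');s=robot.state();print(s['eef_pos'],s['force'],s['time'],s['joints'])
P=cloud(d)
near=np.hypot(P[...,0]-.552,P[...,1]-.24)<.08
for a,b in((.105,.115),(.115,.125),(.125,.135),(.135,.145),(.145,.155),(.155,.165),(.165,.18)):
    q=P[near&(P[...,2]>a)&(P[...,2]<b)]
    if len(q): print(a,len(q),np.median(q,0),np.ptp(q,axis=0))
cv2.imwrite('pics/s5.png',cv2.resize(d['color'][60:280,120:420,::-1],None,fx=2.6,fy=2.6))
```

```text
[0.54988889 0.24994439 0.32372027] [-0.24302869 -0.13331437 -0.79085431] 11.0 [ 4.24143604e-01  2.49945642e-01  1.58674864e+00 -1.33825132e-05
  1.29906810e+00  2.67790970e-01]
0.105 34 [0.55837797 0.22389359 0.11089533] [0.01933125 0.02234595 0.00916173]
0.115 36 [0.55832116 0.227159   0.11981348] [0.01905334 0.02313682 0.00949714]
0.125 44 [0.55708846 0.23162936 0.1306433 ] [0.02172875 0.02464842 0.00957572]
0.135 36 [0.55604137 0.23507451 0.14048937] [0.02141961 0.02260578 0.00935579]
0.145 41 [0.55523551 0.24031129 0.14974915] [0.02086732 0.02266274 0.00920513]
0.155 38 [0.55460471 0.24258426 0.15911392] [0.02031095 0.023023   0.00960072]
0.165 57 [0.55176096 0.24881359 0.17053063] [0.02196463 0.02563032 0.0099381 ]
```

View pics/s5.png

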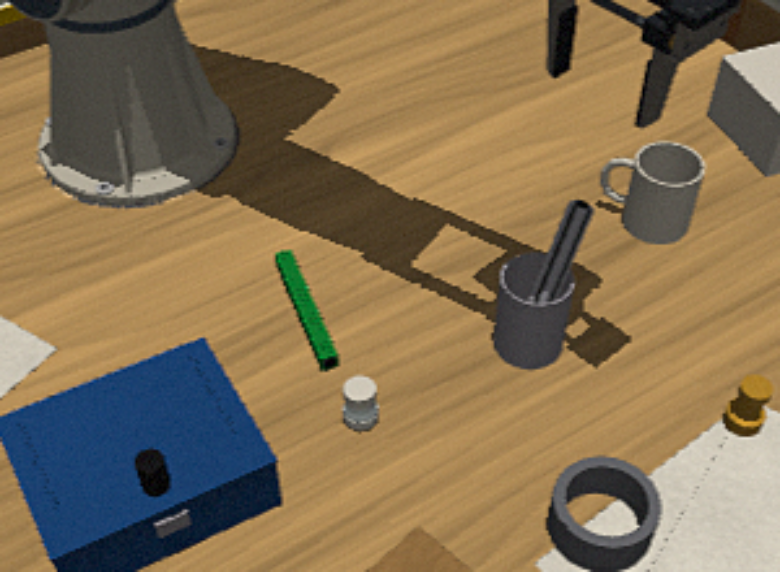

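The bar stands in the cup (560,250), leaning about 23° toward +y, and the cup and bystanders haven't moved. Next is the knob, with the closing axis turned along the hinge.

Request:
servo_tool([
  {"tx":0,"ty":-1,"tz":0,"roll":1},
  {"tx":0,"ty":-1,"tz":0,"roll":1},
  {"tx":0,"ty":-1,"tz":0,"roll":1},
  {"tx":0,"ty":-1,"tz":0,"roll":1},
  {"tx":0,"ty":-1,"tz":0,"roll":1},
  {"tx":0,"ty":-1,"tz":0,"roll":1},
  {"tx":0,"ty":-1,"tz":0,"roll":1},
  {"tx":0,"ty":-1,"tz":0,"roll":1},
])

```text
time: 11.8
eef_pos: [0.5477, 0.0489, 0.3188]
ee_rot: [0.18, 0.984, -0.0, -0.001]
force: [-0.2, 0.6, 0.2]
grip_width: 0.0915
grasp_force: 0.0
```

Request:
servo_tool([
  {"tx":0,"ty":-1,"tz":0,"roll":0.283},
  {"tx":0,"ty":-1,"tz":0,"roll":0.283},
  {"tx":0,"ty":-1,"tz":0,"roll":0.283},
  {"tx":0,"ty":-1,"tz":0,"roll":0.283},
  {"tx":0,"ty":-1,"tz":0,"roll":0.283},
])

```text
time: 12.3
eef_pos: [0.5475, -0.1548, 0.3187]
ee_rot: [0.037, 0.999, -0.0, -0.001]
force: [-0.3, -0.2, -0.2]
grip_width: 0.0919
grasp_force: 0.0
```

Request:
servo_tool([
  {"tx":0,"ty":-0.37,"tz":0,"roll":0},
  {"tx":0,"ty":-0.37,"tz":-0.15,"roll":0},
  {"tx":0,"ty":-0.37,"tz":-0.4,"roll":0},
  {"tx":0,"ty":-0.37,"tz":-0.4,"roll":0},
  {"tx":0,"ty":-0.37,"tz":-0.4,"roll":0},
  {"tx":0,"ty":-0.37,"tz":-0.4,"roll":0},
])

```text
time: 12.9
eef_pos: [0.5496, -0.2242, 0.2424]
ee_rot: [0.035, 0.999, -0.0, 0.001]
force: [0.1, 0.5, 0.8]
grip_width: 0.0919
grasp_force: 0.0
```

Run:
```python
import cv2
from h import *
s,d=wrist()
P=cloud(d);hsv=cv2.cvtColor(d['color'],cv2.COLOR_RGB2HSV)
n=np.hypot(P[...,0]-.5515,P[...,1]+.2235)<.035
q=P[n&(P[...,2]>.112)&(P[...,2]<.12)];print(len(q),cv2.minEnclosingCircle(q[:,:2].astype(np.float32)) if len(q) else 0)
q=P[n&(P[...,2]>.085)&(P[...,2]<.12)];print(len(q),q.min(0),q.max(0),q.mean(0))
b=P[(hsv[...,0]>100)&(hsv[...,0]<125)&(hsv[...,1]>120)&(P[...,2]>.07)&(P[...,2]<.082)&(abs(P[...,0]-.49)<.12)]
print('lid',len(b),cv2.minAreaRect(b[:,:2].astype(np.float32)),b[:,2].mean())
cv2.imwrite('pics/w2.png',d['color'][:,:,::-1])
```

```text
12.9 [ 0.54962072 -0.22417208  0.24243505] close axis 85.99242079349695 [-3.89879964e-01  3.00807968e-01  1.70122368e+00  1.62750104e-04
  1.13758956e+00 -1.89079947e+00] [0.13661791 0.50035936 0.83738747]
613 ((0.5508913993835449, -0.22256538271903992), 0.013005767948925495)
778 [ 0.53800497 -0.23544845  0.08502321] [ 0.56330845 -0.21008719  0.11796346] [ 0.54824407 -0.22241087  0.11217307]
lid 38963 ((0.49230557680130005, -0.21791669726371765), (0.21089163422584534, 0.17035502195358276), 85.95186614990234) 0.07585382280901266
```

View pics/w2.png

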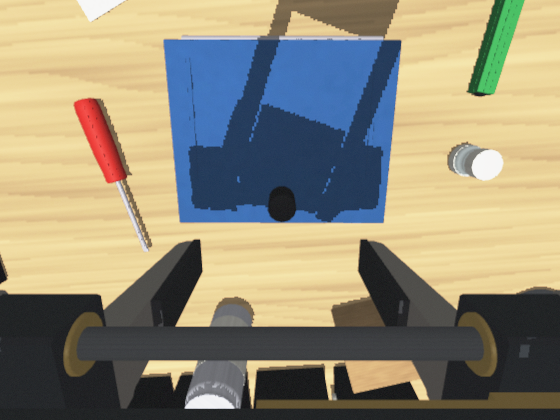

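The knob (282,203) is centred between the fingers and the yaw matches the lid. I descend and grip.

Request:
servo_tool([
  {"tx":0.007,"ty":0.008,"tz":-0.25,"roll":0},
  {"tx":0.007,"ty":0.008,"tz":-0.45,"roll":0},
  {"tx":0.007,"ty":0.008,"tz":-0.6,"roll":0},
  {"tx":0.007,"ty":0.008,"tz":-0.665,"roll":0},
  {"tx":0.007,"ty":0.008,"tz":-0.665,"roll":0},
])

```text
time: 13.45
eef_pos: [0.55, -0.2226, 0.1074]
ee_rot: [0.035, 0.999, 0.0, -0.0]
force: [-0.0, -0.1, 0.5]
grip_width: 0.0918
grasp_force: 0.0
```

Request:
servo_tool([
  {"tx":0,"ty":0,"tz":0,"roll":0},
  {"tx":0,"ty":0,"tz":0,"roll":0},
  {"tx":0,"ty":0,"tz":0,"roll":0},
  {"tx":0,"ty":0,"tz":0,"roll":0},
  {"tx":0,"ty":0,"tz":0,"roll":0},
  {"tx":0,"ty":0,"tz":0,"roll":0},
  {"tx":0,"ty":0,"tz":0,"roll":0},
  {"tx":0,"ty":0,"tz":0,"roll":0},
  {"tx":0,"ty":0,"tz":0,"roll":0},
  {"tx":0,"ty":0,"tz":0,"roll":0},
  {"tx":0,"ty":0,"tz":0,"roll":0},
], gripper=1, grip_force=12)

```text
time: 14.55
eef_pos: [0.5499, -0.2228, 0.1075]
ee_rot: [0.035, 0.999, 0.0, -0.0]
force: [0.5, 2.3, -0.2]
grip_width: 0.0253
grasp_force: 12.0
```

Run:
```python
import numpy as np
# knob arc: initial (145,33) about hinge; rotate by a; direction in plan at yaw -4.1
c,s=np.cos(np.radians(-4.1)),np.sin(np.radians(-4.1))
for a in (5,10,15,20,25,30,35,40,45,50):
    r=np.radians(a); X=.145*np.cos(r)-.033*np.sin(r)-.145; Z=.145*np.sin(r)+.033*np.cos(r)-.033
    print(a,np.round(np.array([X*c,X*s,Z])/.2,3))
```

```text
5 [-0.017  0.001  0.063]
10 [-0.04   0.003  0.123]
15 [-0.067  0.005  0.182]
20 [-0.1    0.007  0.238]
25 [-0.137  0.01   0.291]
30 [-0.179  0.013  0.34 ]
35 [-0.225  0.016  0.386]
40 [-0.275  0.02   0.427]
45 [-0.328  0.024  0.464]
50 [-0.384  0.028  0.496]
```

Request:
servo_tool([
  {"tx":-0.017,"ty":0.001,"tz":0.063,"roll":0},
  {"tx":-0.04,"ty":0.003,"tz":0.123,"roll":0},
  {"tx":-0.067,"ty":0.005,"tz":0.182,"roll":0},
  {"tx":-0.1,"ty":0.007,"tz":0.238,"roll":0},
  {"tx":-0.137,"ty":0.01,"tz":0.291,"roll":0},
  {"tx":-0.179,"ty":0.013,"tz":0.34,"roll":0},
  {"tx":-0.225,"ty":0.016,"tz":0.386,"roll":0},
  {"tx":-0.275,"ty":0.02,"tz":0.427,"roll":0},
  {"tx":-0.328,"ty":0.024,"tz":0.464,"roll":0},
  {"tx":-0.384,"ty":0.028,"tz":0.496,"roll":0},
  {"tx":-0.384,"ty":0.028,"tz":0.496,"roll":0},
  {"tx":-0.384,"ty":0.028,"tz":0.496,"roll":0},
])

```text
time: 15.75
eef_pos: [0.4725, -0.2172, 0.2077]
ee_rot: [0.036, 0.999, 0.0, 0.0]
force: [2.3, 5.6, -0.6]
grip_width: 0.0256
grasp_force: 12.0
```

Request:
servo_tool([
  {"tx":0,"ty":0,"tz":0,"roll":0},
  {"tx":0,"ty":0,"tz":0,"roll":0},
  {"tx":0,"ty":0,"tz":0,"roll":0},
  {"tx":0,"ty":0,"tz":0,"roll":0},
])

```text
time: 16.15
eef_pos: [0.4729, -0.2172, 0.2075]
ee_rot: [0.036, 0.999, 0.0, 0.0]
force: [2.2, 4.5, 0.5]
grip_width: 0.0257
grasp_force: 12.0
```

Run:
```python
from station import robot
import cv2
from h import *
r=[]
for n in('scene','top'):
    d=robot.camera(n);P=cloud(d);hsv=cv2.cvtColor(d['color'],cv2.COLOR_RGB2HSV)
    m=(hsv[...,0]>98)&(hsv[...,0]<128)&(hsv[...,1]>110)&(P[...,2]>.095)&(np.hypot(P[...,0]-.46,P[...,1]+.21)<.18)
    q=P[m]; 
    if len(q)>30:
        x=(q-[.4065,-.213,.07])@[.9974,-.0715,0]; f=np.polyfit(x,q[:,2],1); print(n,len(q),f,np.degrees(np.arctan(f[0])),np.degrees(np.arctan2(q[:,2].max()-.07,x[q[:,2].argmax()])))
    if n=='scene': cv2.imwrite('pics/s6.png',cv2.resize(d['color'][60:280,100:400,::-1],None,fx=2.6,fy=2.6))
s=robot.state();print(s)
```

```text
scene 652 [-0.83392327  0.34265594] -39.825513238884334 77.94334277404806
top 1058 [1.45369108 0.07226871] 55.47575933331794 78.54867086592543
{'time': 16.25, 'joints': array([-4.33697602e-01,  2.26294184e-01,  1.88807586e+00,  6.81773327e-04,
        1.02682867e+00, -1.93367423e+00]), 'dq': array([-6.79077128e-04,  1.93316007e-04, -5.55259749e-04, -4.82876904e-05,
       -9.37392433e-04,  9.69630644e-04]), 'effort': array([-2.95523308e+00, -4.75576365e+01, -3.10947347e+01, -1.66904345e+00,
       -1.67499008e-01, -4.12613110e-03]), 'eef_pos': array([ 0.47292679, -0.21714626,  0.20749904]), 'ee_rot': array([3.55786977e-02, 9.99366816e-01, 1.92490992e-04, 2.94694390e-04]), 'force': array([ 2.38947964,  5.16091533, -0.28421495]), 'moment': array([ 0.95434006, -0.41149183,  0.00478377]), 'grasp_force': 11.999253630638123, 'grip_width': 0.025683270894806435}
```

View pics/s6.png

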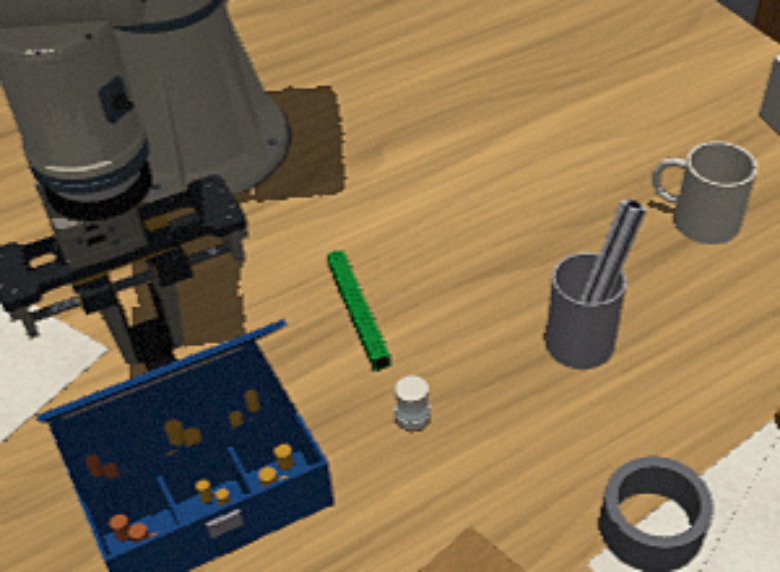

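The lid is open, its edge running (40,415)–(285,325), with the fingers on the knob. The bar still stands in the cup. One quick check of the angle before handing in.

Run:
```python
from station import robot
import cv2
from h import *
d=robot.camera('top');P=cloud(d);hsv=cv2.cvtColor(d['color'],cv2.COLOR_RGB2HSV)
blue=(hsv[...,0]>100)&(hsv[...,0]<125)&(hsv[...,1]>150)
x=(P-[.4065,-.213,.07])@[.9974,-.0715,0];z=P[...,2]-.07
m=blue&(x>.01)&(x<.14)&(z>.0)&(z<.2)&(abs(P[...,1]+.215)<.12)
t=np.degrees(np.arctan2(z[m]-.004,x[m]+.0046));print(m.sum(),np.histogram(t,bins=range(0,95,5)))
k=m.copy();k[m]=(t>40)&(t<62);print(k.sum(),np.median(np.degrees(np.arctan2(z[k]-.004,x[k]+.0046))),np.polyfit(x[k],z[k],1),z[k].max())
d=robot.camera('scene');P=cloud(d);hsv=cv2.cvtColor(d['color'],cv2.COLOR_RGB2HSV)
x=(P-[.4065,-.213,.07])@[.9974,-.0715,0]
for c0,c1 in((115,140),(180,208)):
    u=np.indices(x.shape)[1];m=(hsv[...,0]>98)&(hsv[...,0]<128)&(hsv[...,1]>110)&(u>c0)&(u<c1)&(P[...,2]>.16)&(x>.02)&(x<.2)
    print(m.sum(),np.median(x[m]),np.median(P[m][:,2]),P[m][:,2].max())
```

```text
1083 (array([  5,   0,   0,   0,   0,   0,   0,   9,  52, 837, 142,   2,   0,
         0,   0,   0,   0,   0]), array([ 0,  5, 10, 15, 20, 25, 30, 35, 40, 45, 50, 55, 60, 65, 70, 75, 80,
       85, 90]))
1033 48.55464952786442 [1.14646829 0.00856624] 0.13935368153968736
160 0.10317044839290794 0.2798059476077073 0.45927568761756876
83 0.11156946769886376 0.2018708094258274 0.31248792298004857
```

The lid measures about 49° and is held still, so I'm handing in.

```bash
python3 -c "
from station import robot
print(robot.close_job())"
```

```text
the job is handed in; nothing more can be done
None
```

The job is handed in: the bar was stood in the cup, leaning about 23° on the rim, and released while the lid was shut; then the lid was raised by its knob to about 49°, still held there at hand-in (16 s of 51 used; no verdict was returned).

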